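# Pump down the vacuum food container

### The job

Take the hand-held vacuum pump from its charging dock, stand it upright, centred over the valve, on the food container's lid and let go of it. Then take it again across its back and its trigger, squeeze the trigger past the first pressure point fully into its second stage, and hold it there for a good second with the pump staying on the valve; finally let go and leave the pump standing on the valve. Do not press the trigger while the pump is off the valve, and leave the things round about where they are.

Things in the scene. Friction and masses are not known exactly. Their poses are not given: they have to be found in the camera images.
- pump_mid (a point): Centre (75 mm above the underside) of the hand-held vacuum pump, 150 mm tall, 0.45 kg: white body 44 mm along x, 40 mm along y, on a grey round bell foot of 64 mm diameter tapering to the body 32 mm up. z points up the pump. The y sides are plain and flat, for carrying; the black trigger is on the -x side, the flat back on +x. It starts upright in the dock, underside 10 mm above the worktop.
- pump_foot (a point): Centre of the underside of the pump's bell foot (75 mm below pump_mid along the pump's z).
- trigger (a point): Middle of the trigger's outer face: a black block 24 mm wide (y), 40 mm high, its middle 115 mm above the pump's underside (35 mm below the top). At rest the face is 36 mm from the pump's axis, on -x; the back is at 22 mm on +x: together 58 mm wide, 48 mm when fully pressed. It is pressed along the pump's +x, into the body.
- trigger_light (a joint): First stage of the trigger: 0 m released, 0.005 m at the pressure point; a light spring, 1.5 N rising to 3 N.
- trigger_full (a joint): Second stage, after the first: stays at 0 until about 9 N on the trigger, then moves to 0.005 m (fully in) as the force rises to about 12 N. Both stages spring back when released.
- valve (a point): Middle of the upper face of the flat black round valve pad, 96 mm in diameter, on the grey lid of the clear food container, 63 mm above the worktop; a white valve of 20 mm diameter marks it. The container (118 x 174 mm, fixed) has its long side along this point's y; the pad lies 35 mm off its centre, to +y.
- dock: Round grey charging dock, 92 mm in diameter, fixed to the worktop; origin at the centre of its underside. The pump stands loosely in its 4 mm deep recess, of 76 mm diameter, whose floor is 10 mm above the worktop.
- mug: Green and white mug, 101 mm tall, a bystander behind the work; origin at its underside.
- jar: Glass honey jar with a black lid, 65 mm in diameter, 86 mm tall, a bystander; origin at the centre of its underside.
- tin: Low food tin, 86 mm in diameter, 40 mm tall, a bystander; origin at the centre of its underside.

How it is judged (in metres and radians):
On the way, in this order (a step that is already met when the one before it is completed fails the run):
1. The pump stands upright over the valve, let go of, its trigger not pressed (horizontal distance between pump_foot and valve below 0.018 m and z of pump_foot in the frame of valve below 0.005 m and angle between pump_mid's own z axis and vertical below 0.1 rad and contact force between the fingers and pump below 0.2 N and value of joint trigger_light below 0.002 m and linear speed of pump below 0.03 m/s), for 0.2 s.
2. The trigger is held in its second stage, with the pump on the valve (horizontal distance between pump_foot and valve below 0.018 m and z of pump_foot in the frame of valve below 0.005 m and angle between pump_mid's own z axis and vertical below 0.1 rad and value of joint trigger_light above 0.004 m and value of joint trigger_full above 0.0035 m), for 0.8 s.
At the end, for the whole second after the job is handed in: The pump stands at rest and upright (within 0.1 rad) on the valve pad, its foot within 18 mm of the valve's middle and less than 5 mm above it, with the trigger fully sprung back (each stage under 1 mm) (horizontal distance between pump_foot and valve below 0.018 m and z of pump_foot in the frame of valve below 0.005 m and angle between pump_mid's own z axis and vertical below 0.1 rad and value of joint each of trigger_light, trigger_full below 0.001 m and linear speed of pump below 0.02 m/s); the robot touches nothing.
It fails at once if The trigger is pressed (over 3 mm of its first stage) while the pump is off the valve (value of joint trigger_light above 0.003 m and (horizontal distance between pump_foot and valve above 0.024 m or z of pump_foot in the frame of valve above 0.01 m)).
It fails at once if A bystander is moved by more than 30 mm (distance of any of mug, jar, tin from where it was at the start of the episode above 0.03 m).
It fails at once if The pump is tipped over (angle between pump_mid's own z axis and vertical above 0.6 rad).
It also fails if it takes over 53 s, if anything falls off the work surface, if the arm or the gripper's body presses on something with over 40 N, if the wrist force passes 120 N, or if a joint passes its speed limit or range.

### The arm

A 7-joint arm with a two-finger parallel gripper is mounted at the origin on a cart in front of the work surface, level with it; the furniture and walls round the work are solid. World frame = base frame: x ahead of the robot, y to its left, z up, the work surface at z = 0. Lengths are in m, angles in degrees, forces in N, time in s.
With the tool pointing down it reaches from about 0.425 to 0.875 m from the base axis. Payload 4.7 kg.
Tool frame: the origin (TCP) lies midway between the tips of the shut fingers; the grasp point (between the pads) lies 19 mm behind it; z points along the fingers, y is the line along which they close (so a half turn about z gives the same grasp; the last joint's range is limited). The gripper opens to 85 mm and grips with 20 to 120 N. Pads are 22 mm wide; open, the fingers measure 114 mm over their backs; the gripper's body (76 mm by 85 mm) begins 54 mm behind the grasp point. The pads swing forward as they close: fully open they stand 13 mm farther back than shut.
Start: joints at [-68.577, 18.392, -4.016, 83.108, 1.295, 78.541, -3.26], TCP at [0.229, 0.608, 0.231] pointing down, gripper open.
Joint ranges: [-163.93, 163.93], [-17.29, 119.83], [-79.2, 71.16], [3.27, 140.29], [-89.18, 269.18], [5.43, 117.66], [-154.24, 154.24]. Speed limits (degrees/s): [147.25, 147.25, 180, 180, 180, 180, 180].

### API

Orientations are given as a 3x3 rotation matrix whose columns are the frame's x, y, z axes.
In Python, from plant import monitor, grab_frame, calibration, ticket gives the robot as it stands.
- The arm moves only by the tool carry_out, never from a script. Its argument "plan" is a list of rows, each an object of numbers: "rx", "ry", "rz": the turn, a rotation vector about the tool's x, y, z in rad; "tx", "ty", "tz": the shift along the tool's x, y, z in m; "jaw": the finger opening in m, from 0 to 0.0854. A call has 1 to 5 rows; each row is the pose to reach, as a shift and turn from the pose commanded when the call began, along the tool's axes at that moment; what a row does not reach only later rows make up. A row lasts 1/10 s, in which the tool goes at most 50 mm and 8.59 degrees, less where a joint would pass 70% of its speed; a pose out of reach is approached as far as the arm can. A call with a gripper value outside its range is refused whole. The fingers move at their own pace and stop on an object; "newtons" is the grip in N (left out, the last holds). Time passes only in rows, so rows that repeat a pose let the fingers close. It gives the time, the measured TCP pose, the force, the opening and the grip force at its end, in the units of the state.
- monitor.get_obs(): the state, without advancing time (a new reading comes with each control period).
- grab_frame(name): name is "scene" or "top" or "wrist"; returns the picture (480x640x3 uint8, blue, green, red); there is no depth.
- calibration(name): a dict with "mtx" (3x3 intrinsics, pixels), "rvec" (rotation vector, rad) and "tvec" (3), from world to camera coordinates, as OpenCV has them; the wrist camera has in their place "hand_eye" (4x4, takes a point from camera to tool coordinates, whose origin is the TCP and whose axes are the flange's). Camera axes: x right, y down, z forward; pixel columns grow to the right and rows downward; lengths in m; the calibration is good to about 2 mm. A picture is of the moment at which its call begins: read the wrist's pose just before it. calibration takes no time and is no camera call.
- ticket.close_job(): hands the job in; it is judged then, once.
The state is a dict: "t": time; "joints": joint angles; "joint_velocities": joint speeds; "joint_torque": joint torques, N m; "position": TCP position; "tcp_rot": TCP orientation; "ft_force": force on the tool from outside, world axes, zero at the start; "torque": the same for the moment, N m; "finger_gap": opening from 0.0 (shut) to 1.0 (fully open); "grasp_force": force on a finger pad.
Only numpy, scipy, OpenCV 4.12 (cv2) and the standard library are available. Lean on these libraries where they do the work, as an engineer would, in place of code of your own. Each camera call takes 0.05 s, during which the arm holds its last target. There are 200 camera calls.

## Working session

There is one attempt and no reset: what is moved stays moved. The work goes in short steps, Python scripts to look and compute and a tool call to move; the robot and the scene stay as the last step left them, time stands still between calls to the robot, and variables do not carry over. Pictures are saved under pics/ and viewed, at most 10 in all, crops included, and the job is handed in when it is done.

Besides the shell and the picture viewer there is one more tool, called after "Emit:" as name([rows], argument=value, ...), one row to a line, values as JSON. carry_out: Moves the arm, as the interface text tells. Its arguments: {"type":"object","properties":{"plan":{"type":"array"},"newtons":{"type":"number"}},"required":["plan"]}

```bash
mkdir -p pics; ls; python3 - <<'E'
from plant import monitor, grab_frame, calibration
import cv2,numpy as np
o=monitor.get_obs();print(o)
for n in("top","scene"):
    cv2.imwrite(f"pics/{n}0.png",grab_frame(n))
    print(n,calibration(n))
print(calibration("wrist"))
E
```

```text
pics
{'t': 0.0, 'joints': array([-68.57720435,  18.44074878,  -4.01740664,  83.17548774,
         1.29396241,  78.5398664 ,  -3.25978159]), 'joint_velocities': array([-0.05390216, -0.03271754,  0.10569849, -0.06789944, -0.05530839,
       -0.03132635, -0.01732023]), 'joint_torque': array([ 3.28262524e-05, -4.93584144e+01, -3.82087128e-01, -3.14329362e+01,
        1.29504150e-02,  1.13613502e-02, -4.44887144e-05]), 'position': array([0.22868789, 0.60786713, 0.23019946]), 'tcp_rot': array([[-9.35990504e-01,  3.52024715e-01, -6.14295075e-04],
       [ 3.52025244e-01,  9.35988703e-01, -1.83707166e-03],
       [-7.17213780e-05, -1.93572900e-03, -9.99998124e-01]]), 'ft_force': array([-0.54518737,  0.48217941,  0.55130066]), 'torque': array([ 0.04716955,  0.07223391, -0.02071233]), 'grasp_force': 0.0, 'finger_gap': 0.9999441676950015}
top {'mtx': array([[567.12478497,   0.        , 319.94414673],
       [  0.        , 567.12478497, 243.07731875],
       [  0.        ,   0.        ,   1.        ]]), 'rvec': array([ 2.15573721, -2.1493761 ,  0.14723489]), 'tvec': array([-0.11509805,  0.56233673,  0.93774177])}
scene {'mtx': array([[599.21225729,   0.        , 318.22203481],
       [  0.        , 599.21225729, 237.0655154 ],
       [  0.        ,   0.        ,   1.        ]]), 'rvec': array([ 2.03534886, -1.7051004 ,  0.51189408]), 'tvec': array([-0.23742373,  0.48375464,  1.07571222])}
{'mtx': array([[331.28462796,   0.        , 319.59478274],
       [  0.        , 331.28462796, 238.4203586 ],
       [  0.        ,   0.        ,   1.        ]]), 'hand_eye': array([[ 2.58054806e-04, -9.51525464e-01, -3.07569868e-01,
         7.90817326e-02],
       [ 9.99999839e-01,  4.01272429e-04, -4.02400178e-04,
         9.78488486e-05],
       [ 5.06313325e-04, -3.07569715e-01,  9.51525414e-01,
        -1.43494023e-01],
       [ 0.00000000e+00,  0.00000000e+00,  0.00000000e+00,
         1.00000000e+00]])}
```

View pics/top0.png

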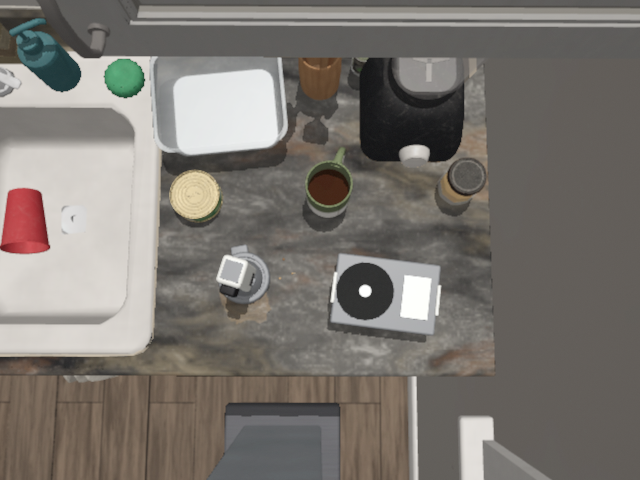

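View pics/scene0.png

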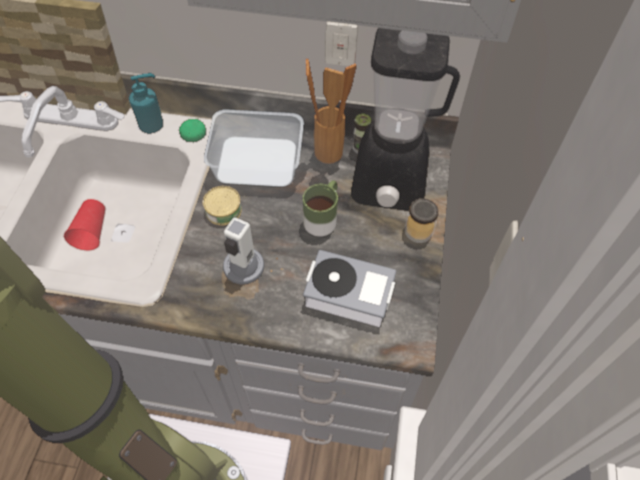

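The top view shows the pump's top at about (232,271), its trigger below it at (231,290), the dock at (245,279), the valve at (365,291) and the mug at (328,188). The scene view shows the pump upright in the dock at (242,250) and the valve at (334,277).

```bash
cat > h.py <<'E'
import cv2,numpy as np
from plant import monitor, grab_frame, calibration
def cam(n):
    c=calibration(n);R=cv2.Rodrigues(c["rvec"])[0];return c["mtx"],R,np.ravel(c["tvec"])
def ray(n,px,z):
    K,R,t=cam(n);px=np.atleast_2d(np.float64(px))
    d=(np.linalg.inv(K)@np.c_[px,np.ones(len(px))].T).T@R;C=-R.T@t
    return C+d*((z-C[2])/d[:,2])[:,None]
def proj(n,P):
    c=calibration(n);return cv2.projectPoints(np.float64(P).reshape(-1,1,3),c["rvec"],c["tvec"],c["mtx"],None)[0][:,0]
def blobs(m,amin,box=None):
    out=[]
    for c in cv2.findContours(m.astype(np.uint8),cv2.RETR_EXTERNAL,cv2.CHAIN_APPROX_NONE)[0]:
        if cv2.contourArea(c)>=amin:out.append(c)
    return out
E
python3 - <<'E'
from h import *
t=cv2.imread("pics/top0.png");s=cv2.imread("pics/scene0.png")
a=cv2.resize(t[235:315,195:295],None,fx=4,fy=4,interpolation=cv2.INTER_CUBIC)
b=cv2.resize(s[210:290,205:305],None,fx=4,fy=4,interpolation=cv2.INTER_CUBIC)
cv2.imwrite("pics/crop.png",np.hstack([a,b]))
for n,im in(("top",t),("scene",s)):
    g=im.max(2); 
    print(n,"cam",-cam(n)[1].T@cam(n)[2])
    for c in blobs((im.min(2)>200),30):
        x,y,w,h=cv2.boundingRect(c)
        if 200<x<450 and 200<y<330: print("white",cv2.minAreaRect(c),cv2.contourArea(c))
    for c in blobs(g<45,100):
        x,y,w,h=cv2.boundingRect(c)
        if 200<x<450 and 200<y<330: print("black",cv2.fitEllipse(c),cv2.contourArea(c))
print(ray("top",[[365,291]],.063),ray("scene",[[334.5,277]],.063),ray("top",[[232,271]],.16))
E
```

```text
top cam [ 0.43164123 -0.11177666  1.00499831]
white ((437.4505310058594, 299.49505615234375), (2.786104202270508, 29.154592514038086), 5.710593223571777) 52.5
white ((364.5, 290.5), (11.0, 11.0), 90.0) 98.0
white ((415.5487976074219, 297.0610046386719), (27.828746795654297, 43.06829833984375), 6.34019136428833) 1124.0
white ((333.8692626953125, 286.546142578125), (3.1008682250976562, 29.39623260498047), 7.125016689300537) 61.5
white ((231.64999389648438, 270.5500183105469), (24.349536895751953, 27.828041076660156), 18.43494987487793) 619.0
scene cam [-0.13943512 -0.26052566  1.16628881]
white ((390.0846252441406, 292.0231018066406), (2.981996774673462, 20.873977661132812), 15.255120277404785) 43.0
white ((334.0, 276.5), (7.0, 8.0), 90.0) 49.0
white ((372.6768798828125, 287.6846008300781), (23.066625595092773, 30.433910369873047), 15.255118370056152) 638.5
white ((310.5, 270.5000305175781), (2.5298221111297607, 20.238576889038086), 18.43494987487793) 32.0
white ((236.3845977783203, 227.9230499267578), (16.641006469726562, 19.969207763671875), 33.6900634765625) 94.5
[[ 0.47936742 -0.18829796  0.063     ]] [[ 0.47736361 -0.19133795  0.063     ]] [[0.50366839 0.01796748 0.16      ]]
```

View pics/crop.png

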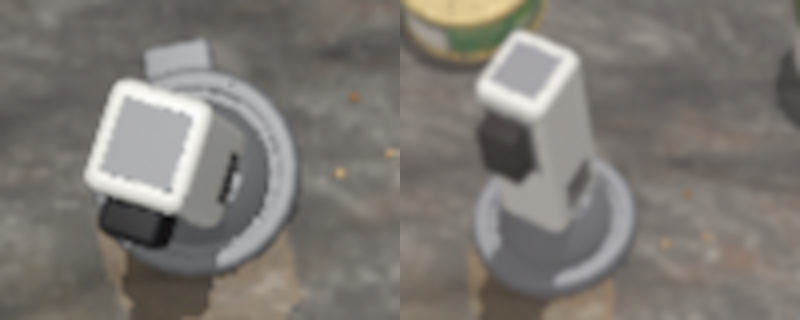

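The crop shows the white top face with its grey inlay and the trigger towards the bottom left (-x), so the pump is yawed about 15°. The dock is the grey ring.

```bash
python3 - <<'E'
from h import *
t=cv2.imread("pics/top0.png")
for th in(185,200,215):
    best=[c for c in blobs(t.min(2)>th,200) if cv2.boundingRect(c)[0]<240 and 250<cv2.boundingRect(c)[1]<280 and cv2.boundingRect(c)[0]>205]
    for c in best:
        w=ray("top",cv2.convexHull(c)[:,0],.16)[:,:2]
        print(th,cv2.minAreaRect((w*1000).astype(np.float32)))
# trigger black
m=(t.max(2)<60);m[:,:205]=0;m[:,255:]=0;m[:280]=0;m[302:]=0
for c in blobs(m,40):
    w=ray("top",c[:,0],.145)[:,:2];print("trig",cv2.minAreaRect((w*1000).astype(np.float32)),cv2.boundingRect(c))
# pad ellipse and valve
hsv=t.max(2)
for th in(30,40,50,60):
  for c in blobs(hsv<th,800):
    x,y,w,h=cv2.boundingRect(c)
    if 320<x<350 and 250<y<280:
        w=ray("top",c[:,0],.063)[:,:2];print("pad",th,cv2.minEnclosingCircle((w*1000).astype(np.float32)))
# dock: grey non-brown ring
print("dock rim guess",ray("top",[[245.5,278]],.014))
# bystanders
print("mug",ray("top",[[328.5,187]],.101),"tin",ray("top",[[195.5,196]],.04),"jar",ray("top",[[466,177]],.086))
print("cont corners z.06",ray("top",[[338,255],[440,265],[434,335],[331,322]],.06))
print("edge",ray("top",[[136,25],[560,45]],.45))
E
```

```text
185 ((504.65777587890625, 18.391407012939453), (37.595314025878906, 42.48357009887695), 73.02523803710938)
200 ((504.443115234375, 18.46652603149414), (36.625247955322266, 40.96090316772461), 73.0211181640625)
215 ((504.8409118652344, 18.648637771606445), (35.22289276123047, 39.49619674682617), 72.7105484008789)
trig ((474.844970703125, 24.270648956298828), (27.446603775024414, 13.350192070007324), 73.18415069580078) (220, 285, 19, 12)
pad 60 ((479.8341064453125, -187.79263305664062), 46.534629821777344)
dock rim guess [[0.50391664 0.01650055 0.014     ]]
mug [[ 0.64645464 -0.12701818  0.101     ]] tin [[0.64420574 0.10281378 0.04      ]] jar [[ 0.66778009 -0.35584677  0.086     ]]
cont corners z.06 [[ 0.53961806 -0.14373202  0.06      ]
 [ 0.523299   -0.31441678  0.06      ]
 [ 0.40758725 -0.30157187  0.06      ]
 [ 0.42830641 -0.13201531  0.06      ]]
edge [[ 0.73537042  0.07941889  0.45      ]
 [ 0.71502425 -0.36122673  0.45      ]]
```

```bash
cat >> h.py <<'E'
from scipy.spatial.transform import Rotation as Ro
def Rt(yaw):  # tool down, tool y at azimuth yaw deg
    a=np.radians(yaw);y=np.array([np.cos(a),np.sin(a),0]);z=np.array([0,0,-1.]);return np.c_[np.cross(y,z),y,z]
def rel(p,yaw):
    o=monitor.get_obs();R=o["tcp_rot"];T=Rt(yaw)
    if (R.T@T)[1,1]<0:print("flip?")
    np.set_printoptions(suppress=True,precision=4)
    print("t",o["t"],"pos",o["position"],"j",o["joints"].round(1),"F",o["ft_force"].round(1),"gap",o["finger_gap"]*85.4,"g",o["grasp_force"])
    print("txyz",R.T@(np.array(p)-o["position"]),"rot",Ro.from_matrix(R.T@T).as_rotvec())
E
python3 -c "
from h import *
rel([.5045,.0185,.24],73)"
```

```text
t 0.1 pos [0.2287 0.6079 0.2303] j [-68.6  18.4  -4.   83.2   1.3  78.5  -3.3] F [-0.5  0.   0.1] gap 85.30853611189946 g 0.0
txyz [-0.4657 -0.4546 -0.0089] rot [-0.0018  0.     -0.0631]
```

Emit:
carry_out([
  {"tx": -0.035,"ty": -0.034,"tz": -0.009,"rz": -0.06,"jaw": 0.085},
  {"tx": -0.07,"ty": -0.068,"tz": -0.009,"rz": -0.06,"jaw": 0.085},
  {"tx": -0.105,"ty": -0.102,"tz": -0.009,"rz": -0.06,"jaw": 0.085},
  {"tx": -0.14,"ty": -0.136,"tz": -0.009,"rz": -0.06,"jaw": 0.085},
  {"tx": -0.175,"ty": -0.17,"tz": -0.009,"rz": -0.06,"jaw": 0.085},
])

```text
validation failed for argument at $.pl...
```

```bash
python3 -c "
from h import *
rel([.5045,.0185,.24],73)"
```

```text
t 0.1 pos [0.2287 0.6079 0.2303] j [-68.6  18.4  -4.   83.2   1.3  78.5  -3.3] F [-0.5  0.   0.1] gap 85.30853611189946 g 0.0
txyz [-0.4657 -0.4546 -0.0089] rot [-0.0018  0.     -0.0631]
```

Emit:
carry_out([
  {"rx": 0,"ry": 0,"rz": -0.06,"tx": -0.035,"ty": -0.034,"tz": -0.009,"jaw": 0.085},
  {"rx": 0,"ry": 0,"rz": -0.06,"tx": -0.07,"ty": -0.068,"tz": -0.009,"jaw": 0.085},
  {"rx": 0,"ry": 0,"rz": -0.06,"tx": -0.105,"ty": -0.102,"tz": -0.009,"jaw": 0.085},
  {"rx": 0,"ry": 0,"rz": -0.06,"tx": -0.14,"ty": -0.136,"tz": -0.009,"jaw": 0.085},
  {"rx": 0,"ry": 0,"rz": -0.06,"tx": -0.175,"ty": -0.17,"tz": -0.009,"jaw": 0.085},
])

```text
t: 0.6
position: [0.3333, 0.3855, 0.2399]
tcp_rot: [[-0.955, 0.295, -0.0], [0.295, 0.955, -0.0], [0.0, -0.0, -1.0]]
ft_force: [0.8, -0.3, 0.5]
finger_gap: 0.997
grasp_force: 0.0
```

```bash
python3 -c "
from h import *
rel([.5045,.0185,.24],73)"
```

```text
t 0.6 pos [0.3333 0.3855 0.2399] j [-54.8   1.1   2.7 102.1  -0.1  76.8  20.7] F [ 0.8 -0.3  0.5] gap 85.18549526588328 g 0.0
txyz [-0.2719 -0.3001  0.    ] rot [-0.0003 -0.0001 -0.003 ]
```

Emit:
carry_out([
  {"rx": 0,"ry": 0,"rz": 0,"tx": -0.03,"ty": -0.033,"tz": 0,"jaw": 0.085},
  {"rx": 0,"ry": 0,"rz": 0,"tx": -0.06,"ty": -0.066,"tz": 0,"jaw": 0.085},
  {"rx": 0,"ry": 0,"rz": 0,"tx": -0.09,"ty": -0.1,"tz": 0,"jaw": 0.085},
  {"rx": 0,"ry": 0,"rz": 0,"tx": -0.12,"ty": -0.133,"tz": 0,"jaw": 0.085},
  {"rx": 0,"ry": 0,"rz": 0,"tx": -0.15,"ty": -0.166,"tz": 0,"jaw": 0.085},
])

```text
t: 1.1
position: [0.4274, 0.1828, 0.2401]
tcp_rot: [[-0.955, 0.295, -0.0], [0.295, 0.955, 0.0], [0.0, 0.0, -1.0]]
ft_force: [1.7, 0.5, -0.5]
finger_gap: 0.995
grasp_force: 0.0
```

```bash
python3 -c "
from h import *
rel([.5045,.0185,.24],73)"
```

```text
t 1.1 pos [0.4274 0.1828 0.2401] j [-42.9  -5.2  15.6 107.9   1.4  77.   45.1] F [ 1.7  0.5 -0.5] gap 84.94563216378818 g 0.0
txyz [-0.1222 -0.1342  0.0001] rot [ 0.0002 -0.0002 -0.0031]
```

Emit:
carry_out([
  {"rx": 0,"ry": 0,"rz": -0.003,"tx": -0.03,"ty": -0.033,"tz": 0,"jaw": 0.085},
  {"rx": 0,"ry": 0,"rz": -0.003,"tx": -0.06,"ty": -0.066,"tz": 0,"jaw": 0.085},
  {"rx": 0,"ry": 0,"rz": -0.003,"tx": -0.09,"ty": -0.1,"tz": 0,"jaw": 0.085},
  {"rx": 0,"ry": 0,"rz": -0.003,"tx": -0.122,"ty": -0.134,"tz": 0,"jaw": 0.085},
  {"rx": 0,"ry": 0,"rz": -0.003,"tx": -0.122,"ty": -0.134,"tz": 0,"jaw": 0.085},
])

```text
t: 1.6
position: [0.5056, 0.0131, 0.2404]
tcp_rot: [[-0.953, 0.303, 0.001], [0.303, 0.953, -0.003], [-0.002, -0.003, -1.0]]
ft_force: [0.5, 0.5, 0.1]
finger_gap: 0.992
grasp_force: 0.0
```

```bash
python3 - <<'E'
from h import *
rel([.5045,.0185,.105],73)
o=monitor.get_obs();im=grab_frame("wrist");cv2.imwrite("pics/w1.png",im)
c=calibration("wrist");H=c["hand_eye"];K=c["mtx"]
T=np.eye(4);T[:3,:3]=o["tcp_rot"];T[:3,3]=o["position"];W=T@H
def wr(px,z):
    px=np.atleast_2d(np.float64(px));d=(np.linalg.inv(K)@np.c_[px,np.ones(len(px))].T).T@W[:3,:3].T;return W[:3,3]+d*((z-W[2,3])/d[:,2])[:,None]
for th in(185,200,215):
    for b in blobs(im.min(2)>th,800):
        w=wr(cv2.convexHull(b)[:,0],.16)[:,:2];print(th,cv2.boundingRect(b),cv2.minAreaRect((w*1000).astype(np.float32)))
E
```

```text
t 1.6 pos [0.5056 0.0131 0.2404] j [-33.   -0.3  28.4 103.5   0.4  76.8  67.8] F [0.5 0.5 0.1] gap 84.75438487808714 g 0.0
txyz [0.0029 0.0052 0.1354] rot [-0.0028  0.0021 -0.0111]
185 (344, 347, 90, 78) ((647.3577880859375, 31.324447631835938), (72.19047546386719, 68.85297393798828), 6.09539270401001)
185 (15, 226, 70, 69) ((456.7986145019531, -177.18739318847656), (33.0997314453125, 50.07737731933594), 83.2058334350586)
185 (291, 169, 72, 99) ((488.5075988769531, 23.708755493164062), (48.865814208984375, 70.31575012207031), 74.64415740966797)
185 (448, 0, 192, 413) ((558.9931030273438, 175.09164428710938), (110.99274444580078, 325.78070068359375), 88.94730377197266)
200 (344, 347, 90, 78) ((647.4345703125, 31.515052795410156), (71.9971694946289, 68.4200210571289), 6.10075044631958)
200 (16, 226, 69, 69) ((456.74072265625, -177.30128479003906), (32.70745086669922, 49.66028594970703), 82.97039031982422)
200 (300, 213, 56, 55) ((502.8900146484375, 20.016407012939453), (38.410667419433594, 40.026371002197266), 74.24041748046875)
200 (449, 0, 191, 412) ((559.1527099609375, 175.47254943847656), (110.22515106201172, 324.83612060546875), 88.94730377197266)
215 (344, 347, 90, 78) ((647.3232421875, 31.529869079589844), (71.50752258300781, 67.6670150756836), 6.493802547454834)
215 (16, 226, 68, 69) ((456.7313232421875, -177.26466369628906), (32.19194793701172, 49.32609176635742), 83.1270751953125)
215 (301, 213, 54, 55) ((502.6933898925781, 19.827329635620117), (37.47666549682617, 39.718833923339844), 74.21669006347656)
215 (450, 0, 190, 412) ((559.0026245117188, 175.85789489746094), (109.46017456054688, 324.19366455078125), 88.94730377197266)
```

View pics/w1.png

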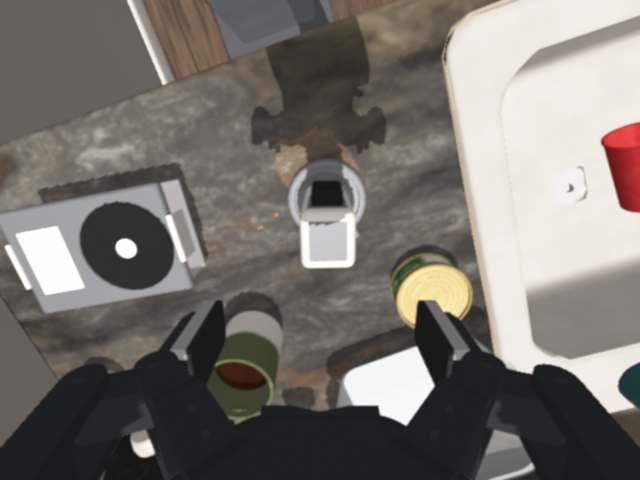

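The wrist view shows the pump's top at (328,240) and the valve at (126,248). It agrees with the top view to within about 2 mm.

```bash
python3 -c "
from h import *
rel([.504,.019,.105],73.3)"
```

```text
t 1.65 pos [0.5046 0.017  0.2401] j [-33.1  -0.4  28.2 103.5   0.2  76.8  67.6] F [-0.4  1.2  0.1] gap 84.77114452689781 g 0.0
txyz [0.0012 0.0019 0.1351] rot [-0.001   0.0001 -0.0124]
```

Emit:
carry_out([
  {"rx": 0,"ry": 0,"rz": 0,"tx": 0.001,"ty": 0,"tz": 0.02,"jaw": 0.085},
  {"rx": 0,"ry": 0,"rz": 0,"tx": 0.001,"ty": 0,"tz": 0.05,"jaw": 0.085},
  {"rx": 0,"ry": 0,"rz": 0,"tx": 0.001,"ty": 0,"tz": 0.09,"jaw": 0.085},
  {"rx": 0,"ry": 0,"rz": 0,"tx": 0.001,"ty": 0,"tz": 0.125,"jaw": 0.085},
  {"rx": 0,"ry": 0,"rz": 0,"tx": 0.001,"ty": 0,"tz": 0.135,"jaw": 0.085},
])

```text
t: 2.15
position: [0.4996, 0.0222, 0.1015]
tcp_rot: [[-0.957, 0.291, -0.007], [0.291, 0.957, -0.001], [0.007, -0.003, -1.0]]
ft_force: [-0.6, -0.2, 0.4]
finger_gap: 0.994
grasp_force: 0.0
```

Emit:
carry_out([
  {"rx": 0,"ry": 0,"rz": 0,"tx": 0,"ty": 0,"tz": 0,"jaw": 0.045},
  {"rx": 0,"ry": 0,"rz": 0,"tx": 0,"ty": 0,"tz": 0,"jaw": 0.045},
  {"rx": 0,"ry": 0,"rz": 0,"tx": 0,"ty": 0,"tz": 0,"jaw": 0.02},
  {"rx": 0,"ry": 0,"rz": 0,"tx": 0,"ty": 0,"tz": 0,"jaw": 0.02},
  {"rx": 0,"ry": 0,"rz": 0,"tx": 0,"ty": 0,"tz": 0,"jaw": 0.02},
], newtons=40)

```text
t: 2.65
position: [0.5046, 0.021, 0.1073]
tcp_rot: [[-0.956, 0.293, 0.003], [0.293, 0.956, 0.001], [-0.003, 0.002, -1.0]]
ft_force: [0.2, -1.3, 6.9]
finger_gap: 0.466
grasp_force: 36.3
```

```bash
python3 -c "
from h import *
rel([.479,-.189,.225],73.3)"
```

```text
t 2.65 pos [0.5046 0.021  0.1073] j [-32.1   6.6  28.5 113.1  -3.6  60.9  70.9] F [ 0.2 -1.3  6.9] gap 39.822546385015876 g 36.29192590713501
txyz [-0.0373 -0.2081 -0.118 ] rot [ 0.0019  0.003  -0.0056]
```

Emit:
carry_out([
  {"rx": 0,"ry": 0,"rz": 0,"tx": 0,"ty": 0,"tz": -0.01,"jaw": 0.02},
  {"rx": 0,"ry": 0,"rz": 0,"tx": 0,"ty": 0,"tz": -0.03,"jaw": 0.02},
  {"rx": 0,"ry": 0,"rz": 0,"tx": 0,"ty": 0,"tz": -0.06,"jaw": 0.02},
  {"rx": 0,"ry": 0,"rz": 0,"tx": 0,"ty": 0,"tz": -0.09,"jaw": 0.02},
  {"rx": 0,"ry": 0,"rz": 0,"tx": 0,"ty": 0,"tz": -0.1,"jaw": 0.02},
])

```text
t: 3.15
position: [0.5045, 0.0211, 0.2083]
tcp_rot: [[-0.956, 0.293, 0.005], [0.293, 0.956, 0.001], [-0.004, 0.003, -1.0]]
ft_force: [0.7, 0.1, -3.9]
finger_gap: 0.464
grasp_force: 37.0
```

```bash
python3 -c "
from h import *
rel([.479,-.189,.205],73.3)"
```

```text
t 3.15 pos [0.5045 0.0211 0.2083] j [-33.2   0.6  28.3 106.3  -0.4  72.8  68.1] F [ 0.7  0.1 -3.9] gap 39.64960050845552 g 37.00429558753967
txyz [-0.0371 -0.2084  0.0029] rot [ 0.0026  0.0039 -0.0054]
```

Emit:
carry_out([
  {"rx": 0,"ry": 0,"rz": 0,"tx": -0.006,"ty": -0.034,"tz": 0,"jaw": 0.02},
  {"rx": 0,"ry": 0,"rz": 0,"tx": -0.014,"ty": -0.078,"tz": 0,"jaw": 0.02},
  {"rx": 0,"ry": 0,"rz": 0,"tx": -0.022,"ty": -0.122,"tz": 0,"jaw": 0.02},
  {"rx": 0,"ry": 0,"rz": 0,"tx": -0.03,"ty": -0.166,"tz": 0,"jaw": 0.02},
  {"rx": 0,"ry": 0,"rz": 0,"tx": -0.036,"ty": -0.2,"tz": 0,"jaw": 0.02},
])

```text
t: 3.65
position: [0.4774, -0.1836, 0.2045]
tcp_rot: [[-0.956, 0.295, -0.001], [0.295, 0.956, -0.0], [0.001, -0.001, -1.0]]
ft_force: [1.3, -0.1, -3.9]
finger_gap: 0.463
grasp_force: 38.5
```

Emit:
carry_out([
  {"rx": 0,"ry": 0,"rz": 0,"tx": -0.001,"ty": -0.006,"tz": 0,"jaw": 0.02},
  {"rx": 0,"ry": 0,"rz": 0,"tx": -0.001,"ty": -0.006,"tz": 0,"jaw": 0.02},
  {"rx": 0,"ry": 0,"rz": 0,"tx": -0.001,"ty": -0.006,"tz": 0,"jaw": 0.02},
])

```text
t: 3.95
position: [0.4782, -0.1851, 0.2045]
tcp_rot: [[-0.957, 0.291, -0.001], [0.291, 0.957, 0.001], [0.002, 0.001, -1.0]]
ft_force: [0.6, 0.5, -4.1]
finger_gap: 0.462
grasp_force: 38.8
```

```bash
python3 - <<'E'
from h import *
rel([.479,-.189,.16],73.3)
for n in("top","scene"):cv2.imwrite(f"pics/{n}1.png",grab_frame(n))
t=cv2.imread("pics/top1.png")[225:345,290:450];s=cv2.imread("pics/scene1.png")[180:300,260:420]
cv2.imwrite("pics/crop1.png",cv2.resize(np.hstack([t,s]),None,fx=2.5,fy=2.5,interpolation=cv2.INTER_CUBIC))
E
```

```text
t 3.95 pos [ 0.4782 -0.1851  0.2045] j [-20.9   2.1  40.4 105.7  -1.5  72.8  93. ] F [ 0.6  0.5 -4.1] gap 39.49336363953886 g 38.78681838512421
txyz [-0.002  -0.0035  0.0445] rot [ 0.0009 -0.0016 -0.0039]
```

View pics/crop1.png

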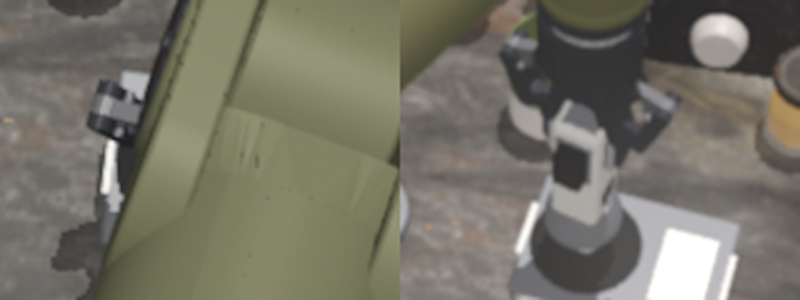

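The crop shows the pump held upright above the pad, with its trigger free on the -x side. The top view is hidden by the arm.

Emit:
carry_out([
  {"rx": 0,"ry": 0,"rz": -0.003,"tx": -0.002,"ty": -0.003,"tz": 0.01,"jaw": 0.02},
  {"rx": 0,"ry": 0,"rz": -0.003,"tx": -0.002,"ty": -0.003,"tz": 0.025,"jaw": 0.02},
  {"rx": 0,"ry": 0,"rz": -0.003,"tx": -0.002,"ty": -0.003,"tz": 0.035,"jaw": 0.02},
  {"rx": 0,"ry": 0,"rz": -0.003,"tx": -0.002,"ty": -0.003,"tz": 0.04,"jaw": 0.02},
  {"rx": 0,"ry": 0,"rz": -0.003,"tx": -0.002,"ty": -0.003,"tz": 0.04,"jaw": 0.02},
])

```text
t: 4.55
position: [0.4788, -0.1898, 0.1643]
tcp_rot: [[-0.957, 0.289, -0.002], [0.289, 0.957, 0.0], [0.002, -0.0, -1.0]]
ft_force: [-0.5, -0.5, -4.4]
finger_gap: 0.463
grasp_force: 38.7
```

Emit:
carry_out([
  {"rx": 0,"ry": 0,"rz": 0,"tx": 0,"ty": 0,"tz": 0.001,"jaw": 0.02},
  {"rx": 0,"ry": 0,"rz": 0,"tx": 0,"ty": 0,"tz": 0.002,"jaw": 0.02},
  {"rx": 0,"ry": 0,"rz": 0,"tx": 0,"ty": 0,"tz": 0.002,"jaw": 0.02},
])

```text
t: 4.85
position: [0.4795, -0.1903, 0.1636]
tcp_rot: [[-0.957, 0.29, 0.001], [0.29, 0.957, 0.0], [-0.001, 0.0, -1.0]]
ft_force: [0.5, -0.4, -4.6]
finger_gap: 0.464
grasp_force: 38.7
```

Emit:
carry_out([
  {"rx": 0,"ry": 0,"rz": 0,"tx": 0,"ty": 0,"tz": 0.001,"jaw": 0.02},
  {"rx": 0,"ry": 0,"rz": 0,"tx": 0,"ty": 0,"tz": 0.002,"jaw": 0.02},
  {"rx": 0,"ry": 0,"rz": 0,"tx": 0,"ty": 0,"tz": 0.002,"jaw": 0.02},
])

```text
t: 5.15
position: [0.4792, -0.1902, 0.1612]
tcp_rot: [[-0.957, 0.29, -0.0], [0.29, 0.957, 0.0], [0.0, 0.0, -1.0]]
ft_force: [0.1, 0.2, -4.5]
finger_gap: 0.467
grasp_force: 38.7
```

Emit:
carry_out([
  {"rx": 0,"ry": 0,"rz": 0,"tx": 0,"ty": 0,"tz": 0.001,"jaw": 0.02},
  {"rx": 0,"ry": 0,"rz": 0,"tx": 0,"ty": 0,"tz": 0.002,"jaw": 0.02},
  {"rx": 0,"ry": 0,"rz": 0,"tx": 0,"ty": 0,"tz": 0.002,"jaw": 0.02},
])

```text
t: 5.45
position: [0.4796, -0.1904, 0.1604]
tcp_rot: [[-0.957, 0.29, 0.001], [0.29, 0.957, 0.0], [-0.001, 0.001, -1.0]]
ft_force: [-3.2, 0.1, 5.2]
finger_gap: 0.463
grasp_force: 39.5
```

Emit:
carry_out([
  {"rx": 0,"ry": 0,"rz": 0,"tx": 0,"ty": 0,"tz": -0.0005,"jaw": 0.045},
  {"rx": 0,"ry": 0,"rz": 0,"tx": 0,"ty": 0,"tz": -0.0005,"jaw": 0.06},
  {"rx": 0,"ry": 0,"rz": 0,"tx": 0,"ty": 0,"tz": -0.0005,"jaw": 0.085},
  {"rx": 0,"ry": 0,"rz": 0,"tx": 0,"ty": 0,"tz": -0.0005,"jaw": 0.085},
  {"rx": 0,"ry": 0,"rz": 0,"tx": 0,"ty": 0,"tz": -0.0005,"jaw": 0.085},
])

```text
t: 5.95
position: [0.4794, -0.1902, 0.1598]
tcp_rot: [[-0.957, 0.29, 0.0], [0.29, 0.957, -0.0], [-0.0, 0.0, -1.0]]
ft_force: [-0.5, 0.1, -0.1]
finger_gap: 0.998
grasp_force: 0.0
```

Emit:
carry_out([
  {"rx": 0,"ry": 0,"rz": 0,"tx": 0,"ty": 0,"tz": -0.015,"jaw": 0.085},
  {"rx": 0,"ry": 0,"rz": 0,"tx": 0,"ty": 0,"tz": -0.035,"jaw": 0.085},
  {"rx": 0,"ry": 0,"rz": 0,"tx": 0,"ty": 0,"tz": -0.06,"jaw": 0.085},
  {"rx": 0,"ry": 0,"rz": 0,"tx": 0,"ty": 0,"tz": -0.08,"jaw": 0.085},
  {"rx": 0,"ry": 0,"rz": 0,"tx": 0,"ty": 0,"tz": -0.08,"jaw": 0.085},
])

```text
t: 6.45
position: [0.481, -0.1909, 0.2425]
tcp_rot: [[-0.957, 0.29, 0.005], [0.29, 0.957, -0.001], [-0.005, 0.001, -1.0]]
ft_force: [0.0, -0.8, 0.2]
finger_gap: 0.998
grasp_force: 0.0
```

Emit:
carry_out([
  {"rx": 0,"ry": 0,"rz": 0.14,"tx": 0,"ty": 0,"tz": 0,"jaw": 0.085},
  {"rx": 0,"ry": 0,"rz": 0.28,"tx": 0,"ty": 0,"tz": 0,"jaw": 0.085},
  {"rx": 0,"ry": 0,"rz": 0.42,"tx": 0,"ty": 0,"tz": 0,"jaw": 0.085},
  {"rx": 0,"ry": 0,"rz": 0.56,"tx": 0,"ty": 0,"tz": 0,"jaw": 0.085},
  {"rx": 0,"ry": 0,"rz": 0.7,"tx": 0,"ty": 0,"tz": 0,"jaw": 0.085},
])

```text
t: 6.95
position: [0.4788, -0.1901, 0.2386]
tcp_rot: [[-0.541, 0.841, -0.001], [0.841, 0.541, 0.0], [0.001, -0.001, -1.0]]
ft_force: [-0.3, 0.1, -0.5]
finger_gap: 0.996
grasp_force: 0.0
```

Emit:
carry_out([
  {"rx": 0,"ry": 0,"rz": 0.14,"tx": 0,"ty": 0,"tz": 0,"jaw": 0.085},
  {"rx": 0,"ry": 0,"rz": 0.28,"tx": 0,"ty": 0,"tz": 0,"jaw": 0.085},
  {"rx": 0,"ry": 0,"rz": 0.42,"tx": 0,"ty": 0,"tz": 0,"jaw": 0.085},
  {"rx": 0,"ry": 0,"rz": 0.56,"tx": 0,"ty": 0,"tz": 0,"jaw": 0.085},
  {"rx": 0,"ry": 0,"rz": 0.7,"tx": 0,"ty": 0,"tz": 0,"jaw": 0.085},
])

```text
t: 7.45
position: [0.4788, -0.1901, 0.2386]
tcp_rot: [[0.128, 0.992, -0.002], [0.992, -0.128, 0.0], [0.0, -0.002, -1.0]]
ft_force: [-1.1, 0.9, -0.5]
finger_gap: 0.996
grasp_force: 0.0
```

Emit:
carry_out([
  {"rx": 0,"ry": 0,"rz": 0.12,"tx": 0,"ty": 0,"tz": 0,"jaw": 0.085},
  {"rx": 0,"ry": 0,"rz": 0.17,"tx": 0,"ty": 0,"tz": 0,"jaw": 0.085},
  {"rx": 0,"ry": 0,"rz": 0.17,"tx": 0,"ty": 0,"tz": 0,"jaw": 0.085},
  {"rx": 0,"ry": 0,"rz": 0.17,"tx": 0,"ty": 0,"tz": 0,"jaw": 0.085},
  {"rx": 0,"ry": 0,"rz": 0.17,"tx": 0,"ty": 0,"tz": 0,"jaw": 0.085},
])

```text
t: 7.95
position: [0.4791, -0.1902, 0.2394]
tcp_rot: [[0.288, 0.958, -0.001], [0.958, -0.288, 0.0], [-0.0, -0.001, -1.0]]
ft_force: [-0.5, -0.1, 0.1]
finger_gap: 0.996
grasp_force: 0.0
```

```bash
cat >> h.py <<'E'
def wcam(o):
    c=calibration("wrist");T=np.eye(4);T[:3,:3]=o["tcp_rot"];T[:3,3]=o["position"];return c["mtx"],T@c["hand_eye"]
def wray(o,px,z):
    K,W=wcam(o);px=np.atleast_2d(np.float64(px));d=(np.linalg.inv(K)@np.c_[px,np.ones(len(px))].T).T@W[:3,:3].T
    return W[:3,3]+d*((z-W[2,3])/d[:,2])[:,None]
E
python3 - <<'E'
from h import *
rel([.479,-.19,.16],-16.8)
o=monitor.get_obs();im=grab_frame("wrist");cv2.imwrite("pics/w2.png",im)
for th in(185,200,215):
    for b in blobs(im.min(2)>th,800):
        w=wray(o,cv2.convexHull(b)[:,0],.213)[:,:2];print(th,cv2.boundingRect(b),cv2.minAreaRect((w*1000).astype(np.float32)))
E
```

```text
t 7.95 pos [ 0.4791 -0.1902  0.2394] j [-21.9   0.9  41.5 102.6  -0.6  76.7   3. ] F [-0.5 -0.1  0.1] gap 85.0989552938938 g 0.0
txyz [ 0.0002 -0.0001  0.0794] rot [-0.0006  0.      0.0011]
185 (101, 431, 62, 49) ((313.90625, -279.0849609375), (43.89268493652344, 43.813316345214844), 73.36734771728516)
185 (0, 388, 50, 53) ((262.6227722167969, -221.41432189941406), (61.493804931640625, 18.939546585083008), 29.458518981933594)
185 (79, 245, 136, 46) ((387.63916015625, -155.67715454101562), (82.65416717529297, 5.149627685546875), 0.03677738457918167)
185 (555, 204, 41, 49) ((618.6611328125, -200.3321075439453), (17.638351440429688, 29.096811294555664), 7.780882358551025)
185 (253, 151, 137, 177) ((486.538330078125, -171.8384246826172), (96.56342315673828, 63.98586654663086), 82.37648010253906)
185 (0, 130, 70, 156) ((345.7806396484375, -112.07997131347656), (79.15884399414062, 35.98731994628906), 56.682472229003906)
185 (238, 0, 90, 40) ((499.6360168457031, -64.77487182617188), (14.994349479675293, 38.96394729614258), 73.2543716430664)
200 (0, 392, 47, 49) ((260.9173583984375, -223.040
[... 612 characters left out ...]
75, -64.52690124511719), (14.598017692565918, 38.50338363647461), 73.25439453125)
215 (0, 393, 46, 48) ((260.6873474121094, -223.38107299804688), (56.21273422241211, 17.382505416870117), 29.584571838378906)
215 (0, 227, 58, 58) ((330.74237060546875, -129.45068359375), (32.3243408203125, 29.936899185180664), 56.682491302490234)
215 (560, 205, 36, 47) ((619.6103515625, -201.00213623046875), (16.236095428466797, 26.97728729248047), 4.829631805419922)
215 (254, 152, 135, 173) ((487.87286376953125, -171.96376037597656), (96.02921295166016, 59.991859436035156), 83.09539794921875)
215 (239, 0, 88, 39) ((499.6936340332031, -64.58522033691406), (14.597972869873047, 38.08897018432617), 73.25439453125)
```

View pics/w2.png

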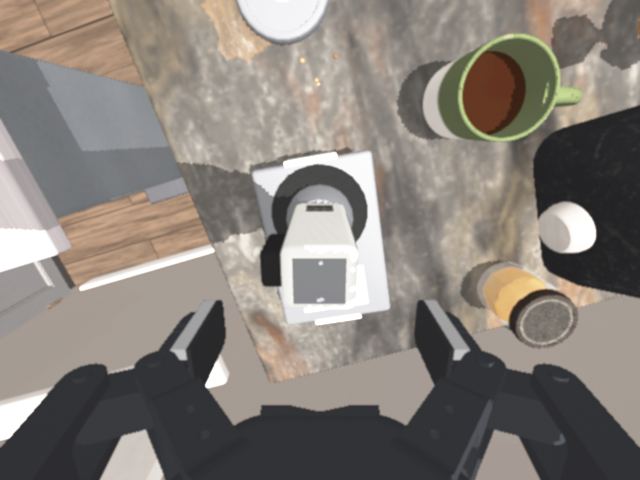

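The pump stands upright on the pad. Its top inlay is centred at (320,281), the trigger is on the left at (271,260) and the bell foot is concentric with the pad at about (320,208).

```bash
python3 - <<'E'
from h import *
im=cv2.imread("pics/w2.png");o=monitor.get_obs()
p=im[235:325,270:370].max(2)
for th in(120,140):
  m=np.zeros(im.shape[:2],bool);m[235:325,275:370]=(im[235:325,275:370].max(2)<th)
  for b in blobs(m,800):
    q=cv2.minAreaRect((wray(o,b[:,0],.213)[:,:2]*1000).astype(np.float32));print(th,cv2.boundingRect(b),q)
print(wray(o,[[320,281]],.213))
m=im.max(2)<45
for b in blobs(m,150):
    x,y,w,h=cv2.boundingRect(b)
    if 250<x<370 and 150<y<300: print("dark",x,y,w,h,wray(o,[[x,y+h/2],[x+w,y+h/2]],.198))
rel([.479,-.19,.16],-16.8)
E
```

```text
[[ 0.47888826 -0.19146082  0.213     ]]
dark 262 233 22 52 [[ 0.44771825 -0.17440333  0.198     ]
 [ 0.46034839 -0.17819537  0.198     ]]
t 8.0 pos [ 0.4792 -0.1902  0.2395] j [-21.9   0.9  41.5 102.6  -0.6  76.7   2.9] F [ 0.7 -0.7 -0.3] gap 84.62464592750733 g 0.0
txyz [ 0.0002 -0.0002  0.0795] rot [-0.0003  0.      0.0009]
```

Emit:
carry_out([
  {"rx": 0,"ry": 0,"rz": 0,"tx": 0,"ty": -0.007,"tz": 0,"jaw": 0.085},
  {"rx": 0,"ry": 0,"rz": 0,"tx": 0,"ty": -0.007,"tz": 0.02,"jaw": 0.085},
  {"rx": 0,"ry": 0,"rz": 0,"tx": 0,"ty": -0.007,"tz": 0.045,"jaw": 0.085},
  {"rx": 0,"ry": 0,"rz": 0,"tx": 0,"ty": -0.007,"tz": 0.07,"jaw": 0.085},
  {"rx": 0,"ry": 0,"rz": 0,"tx": 0,"ty": -0.007,"tz": 0.082,"jaw": 0.085},
])

```text
t: 8.5
position: [0.4711, -0.1876, 0.1559]
tcp_rot: [[0.289, 0.957, -0.003], [0.957, -0.289, 0.001], [0.0, -0.003, -1.0]]
ft_force: [-0.8, 0.8, -0.4]
finger_gap: 0.997
grasp_force: 0.0
```

Emit:
carry_out([
  {"rx": 0,"ry": 0,"rz": 0,"tx": 0,"ty": 0,"tz": 0,"jaw": 0.075},
  {"rx": 0,"ry": 0,"rz": 0,"tx": 0,"ty": 0,"tz": 0,"jaw": 0.068},
  {"rx": 0,"ry": 0,"rz": 0,"tx": 0,"ty": 0,"tz": 0,"jaw": 0.068},
], newtons=30)

```text
t: 8.8
position: [0.4735, -0.1886, 0.1592]
tcp_rot: [[0.289, 0.957, 0.002], [0.957, -0.289, -0.0], [0.0, 0.002, -1.0]]
ft_force: [-0.6, -0.1, 0.4]
finger_gap: 0.796
grasp_force: 0.0
```

```bash
python3 - <<'E'
from h import *
rel([.479,-.1905,.157],-16.8)
im=grab_frame("wrist");cv2.imwrite("pics/w3.png",im)
s=grab_frame("scene");cv2.imwrite("pics/s3.png",cv2.resize(s[190:310,270:410],None,fx=4,fy=4,interpolation=cv2.INTER_CUBIC))
E
```

```text
t 8.8 pos [ 0.4735 -0.1886  0.1592] j [-21.2   4.1  41.9 109.6  -3.   67.2   5. ] F [-0.6 -0.1  0.4] gap 68.01672424010161 g 0.0
txyz [-0.0003  0.0058  0.0022] rot [ 0.0024 -0.0005  0.0002]
```

View pics/w3.png

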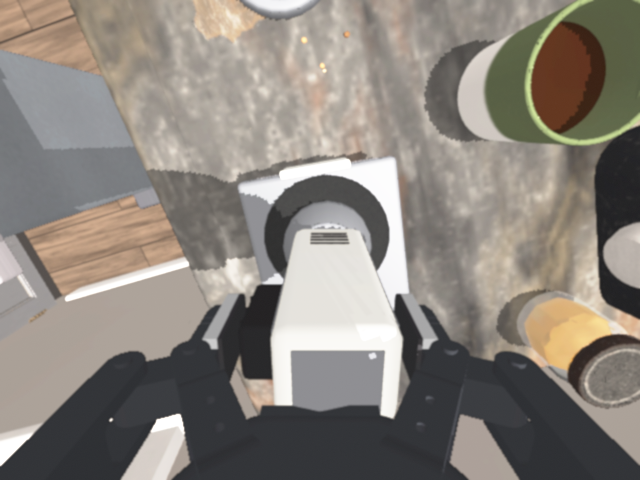

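View pics/s3.png

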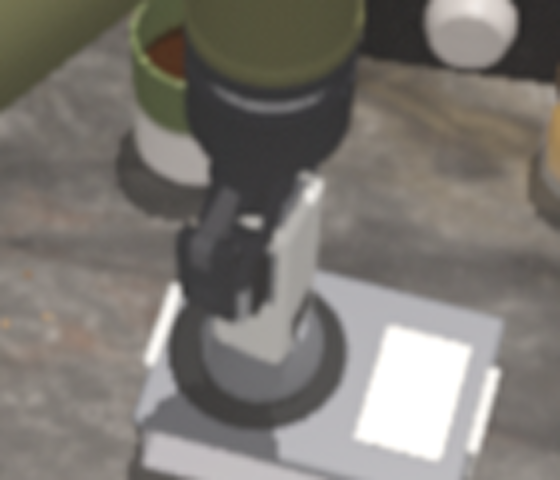

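Both fingers straddle the pump evenly, with the trigger on the left at about (262,330) and the back on the right at about (398,330). The foot is still concentric with the pad.

Emit:
carry_out([
  {"rx": 0,"ry": 0,"rz": 0,"tx": 0,"ty": 0,"tz": 0,"jaw": 0.06},
  {"rx": 0,"ry": 0,"rz": 0,"tx": 0,"ty": 0.001,"tz": 0,"jaw": 0.057},
  {"rx": 0,"ry": 0,"rz": 0,"tx": 0,"ty": 0.002,"tz": -0.0005,"jaw": 0.054},
  {"rx": 0,"ry": 0,"rz": 0,"tx": 0,"ty": 0.0035,"tz": -0.001,"jaw": 0.051},
  {"rx": 0,"ry": 0,"rz": 0,"tx": 0,"ty": 0.005,"tz": -0.0015,"jaw": 0.047},
])

```text
t: 9.4
position: [0.4771, -0.1896, 0.1599]
tcp_rot: [[0.289, 0.957, -0.001], [0.957, -0.289, 0.001], [0.0, -0.001, -1.0]]
ft_force: [-4.6, 1.5, 6.7]
finger_gap: 0.558
grasp_force: 17.9
```

Emit:
carry_out([
  {"rx": 0,"ry": 0,"rz": 0,"tx": 0,"ty": 0,"tz": 0,"jaw": 0.042},
  {"rx": 0,"ry": 0,"rz": 0,"tx": 0,"ty": 0,"tz": 0,"jaw": 0.042},
  {"rx": 0,"ry": 0,"rz": 0,"tx": 0,"ty": 0,"tz": 0,"jaw": 0.042},
])

```text
t: 9.7
position: [0.4771, -0.1896, 0.1599]
tcp_rot: [[0.289, 0.957, -0.001], [0.957, -0.289, 0.001], [0.0, -0.001, -1.0]]
ft_force: [-1.8, 2.1, 8.0]
finger_gap: 0.554
grasp_force: 25.5
```

```bash
python3 - <<'E'
from h import *
rel([.479,-.1905,.157],-16.8)
E
```

```text
t 9.7 pos [ 0.4771 -0.1896  0.1599] j [-21.    4.9  42.  108.9  -3.5  67.6   5.4] F [-1.8  2.1  8. ] gap 47.29076968499968 g 25.497395396232605
txyz [-0.0004  0.0021  0.0029] rot [-0.0012 -0.0004  0.0004]
```

Emit:
carry_out([
  {"rx": 0,"ry": 0,"rz": 0,"tx": 0,"ty": 0,"tz": 0,"jaw": 0.042},
  {"rx": 0,"ry": 0,"rz": 0,"tx": 0,"ty": 0,"tz": 0,"jaw": 0.042},
  {"rx": 0,"ry": 0,"rz": 0,"tx": 0,"ty": 0,"tz": 0,"jaw": 0.042},
  {"rx": 0,"ry": 0,"rz": 0,"tx": 0,"ty": 0,"tz": 0,"jaw": 0.042},
  {"rx": 0,"ry": 0,"rz": 0,"tx": 0,"ty": 0,"tz": 0,"jaw": 0.042},
])

```text
t: 10.2
position: [0.4771, -0.1896, 0.1599]
tcp_rot: [[0.289, 0.957, -0.001], [0.957, -0.289, 0.001], [0.0, -0.001, -1.0]]
ft_force: [-2.9, 0.6, 8.0]
finger_gap: 0.555
grasp_force: 25.5
```

Emit:
carry_out([
  {"rx": 0,"ry": 0,"rz": 0,"tx": 0,"ty": 0,"tz": 0,"jaw": 0.042},
  {"rx": 0,"ry": 0,"rz": 0,"tx": 0,"ty": 0,"tz": 0,"jaw": 0.042},
  {"rx": 0,"ry": 0,"rz": 0,"tx": 0,"ty": 0,"tz": 0,"jaw": 0.042},
  {"rx": 0,"ry": 0,"rz": 0,"tx": 0,"ty": 0,"tz": 0,"jaw": 0.042},
  {"rx": 0,"ry": 0,"rz": 0,"tx": 0,"ty": 0,"tz": 0,"jaw": 0.042},
])

```text
t: 10.7
position: [0.4772, -0.1895, 0.1599]
tcp_rot: [[0.289, 0.957, -0.001], [0.957, -0.289, 0.001], [0.0, -0.001, -1.0]]
ft_force: [-2.6, 1.2, 7.9]
finger_gap: 0.556
grasp_force: 25.5
```

```bash
python3 - <<'E'
from h import *
rel([.479,-.1905,.157],-16.8)
im=grab_frame("wrist");s=grab_frame("scene")
s=cv2.resize(s[200:300,280:390],(440,400),interpolation=cv2.INTER_CUBIC);im=cv2.resize(im[150:420,200:440],(355,400))
cv2.imwrite("pics/s4.png",np.hstack([s,im]))
E
```

```text
t 10.7 pos [ 0.4772 -0.1895  0.1599] j [-21.    4.9  42.  108.9  -3.5  67.6   5.4] F [-2.6  1.2  7.9] gap 47.47735080291508 g 25.506303012371063
txyz [-0.0004  0.002   0.0029] rot [-0.0011 -0.0004  0.0004]
```

View pics/s4.png

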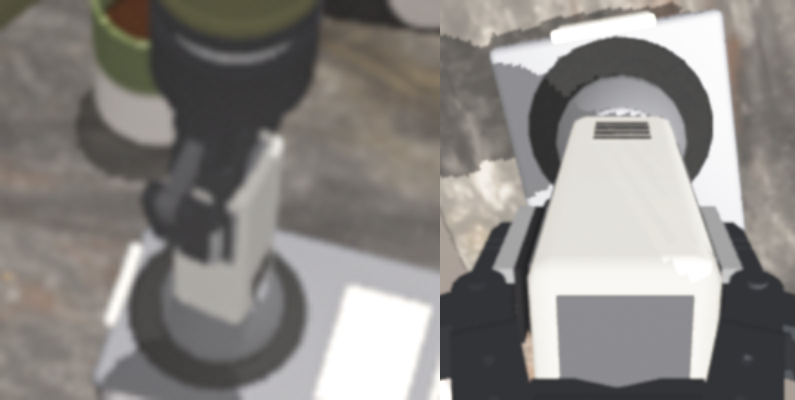

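The pump is upright and concentric with the pad, and the trigger is flush, so it is fully pressed. I'll release in the reverse order.

Emit:
carry_out([
  {"rx": 0,"ry": 0,"rz": 0,"tx": 0,"ty": -0.001,"tz": 0.0005,"jaw": 0.05},
  {"rx": 0,"ry": 0,"rz": 0,"tx": 0,"ty": -0.0025,"tz": 0.001,"jaw": 0.053},
  {"rx": 0,"ry": 0,"rz": 0,"tx": 0,"ty": -0.004,"tz": 0.0015,"jaw": 0.056},
  {"rx": 0,"ry": 0,"rz": 0,"tx": 0,"ty": -0.005,"tz": 0.0015,"jaw": 0.06},
  {"rx": 0,"ry": 0,"rz": 0,"tx": 0,"ty": -0.005,"tz": 0.0015,"jaw": 0.068},
])

```text
t: 11.3
position: [0.4724, -0.1882, 0.1575]
tcp_rot: [[0.289, 0.957, -0.0], [0.957, -0.289, 0.0], [-0.0, -0.0, -1.0]]
ft_force: [-0.3, 0.2, -0.6]
finger_gap: 0.795
grasp_force: 0.0
```

Emit:
carry_out([
  {"rx": 0,"ry": 0,"rz": 0,"tx": 0,"ty": 0,"tz": 0,"jaw": 0.085},
  {"rx": 0,"ry": 0,"rz": 0,"tx": 0,"ty": 0,"tz": 0,"jaw": 0.085},
  {"rx": 0,"ry": 0,"rz": 0,"tx": 0,"ty": 0,"tz": 0,"jaw": 0.085},
  {"rx": 0,"ry": 0,"rz": 0,"tx": 0,"ty": 0,"tz": 0,"jaw": 0.085},
])

```text
t: 11.7
position: [0.4726, -0.1883, 0.1578]
tcp_rot: [[0.289, 0.957, -0.0], [0.957, -0.289, -0.0], [-0.0, 0.0, -1.0]]
ft_force: [-0.1, 0.3, 0.2]
finger_gap: 0.992
grasp_force: 0.0
```

Emit:
carry_out([
  {"rx": 0,"ry": 0,"rz": 0,"tx": 0,"ty": 0,"tz": -0.015,"jaw": 0.085},
  {"rx": 0,"ry": 0,"rz": 0,"tx": 0,"ty": 0,"tz": -0.035,"jaw": 0.085},
  {"rx": 0,"ry": 0,"rz": 0,"tx": 0,"ty": 0,"tz": -0.06,"jaw": 0.085},
  {"rx": 0,"ry": 0,"rz": 0,"tx": 0,"ty": 0,"tz": -0.085,"jaw": 0.085},
  {"rx": 0,"ry": 0,"rz": 0,"tx": 0,"ty": 0,"tz": -0.085,"jaw": 0.085},
])

```text
t: 12.2
position: [0.4746, -0.189, 0.2462]
tcp_rot: [[0.289, 0.957, 0.006], [0.957, -0.289, -0.001], [0.001, 0.006, -1.0]]
ft_force: [0.5, 0.6, 0.1]
finger_gap: 0.995
grasp_force: 0.0
```

Emit:
carry_out([
  {"rx": 0,"ry": 0,"rz": 0,"tx": 0,"ty": 0,"tz": 0,"jaw": 0.085},
  {"rx": 0,"ry": 0,"rz": 0,"tx": 0,"ty": 0,"tz": 0,"jaw": 0.085},
  {"rx": 0,"ry": 0,"rz": 0,"tx": 0,"ty": 0,"tz": 0,"jaw": 0.085},
])

```text
t: 12.5
position: [0.472, -0.188, 0.2417]
tcp_rot: [[0.289, 0.957, -0.002], [0.957, -0.289, 0.0], [-0.0, -0.002, -1.0]]
ft_force: [0.3, 1.0, -0.2]
finger_gap: 0.998
grasp_force: 0.0
```

```bash
python3 - <<'E'
from h import *
rel([.479,-.1905,.157],-16.8)
im=grab_frame("wrist");s=grab_frame("scene")
s=cv2.resize(s[200:300,280:390],(440,400),interpolation=cv2.INTER_CUBIC);im=cv2.resize(im[120:390,200:440],(355,400))
cv2.imwrite("pics/s5.png",np.hstack([s,im]))
E
```

```text
t 12.5 pos [ 0.472  -0.188   0.2417] j [-22.3  -0.3  41.3 103.3   0.2  77.1   2.2] F [ 0.3  1.  -0.2] gap 85.25329376104818 g 0.0
txyz [-0.0004  0.0076  0.0847] rot [-0.0019  0.0003  0.0002]
```

View pics/s5.png

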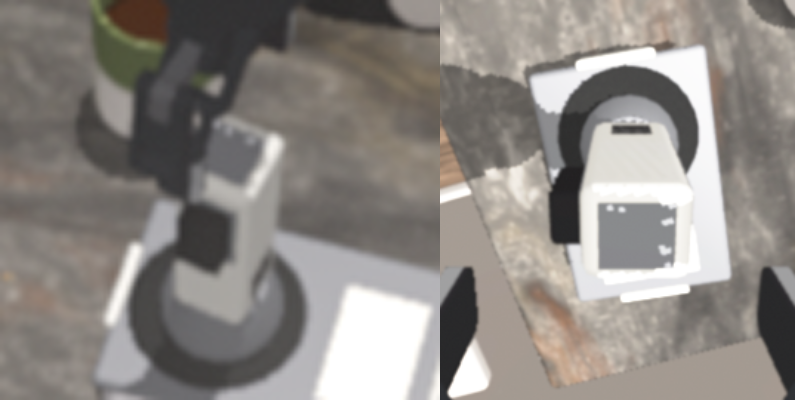

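The pump stands upright and centred on the pad, with the trigger sprung back and the gripper clear of it.

```bash
python3 -c "
from plant import ticket
print(ticket.close_job())"
```

```text
the job is handed in; nothing more can be done
None
```

The pump is standing upright and centred on the valve with its trigger sprung back after a full second-stage squeeze held for over a second, and the job was handed in at about 12.6 s; no verdict came back.

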